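Hold the stoppered reference cell down in the photometer's light path

TASK

Check the open photometer with its reference cell: swing the dust cover off the cell slot, right round to its stop, then take the stoppered glass cell from the rack by its two frosted broad sides only, never touching the clear end windows. Lower it upright, long way along the light beam, into the slot and push it fully down on the sprung lift, so that the beam passes through its windows; finish there, still gripping the cell and holding it down, because the lift pushes it out of the beam when it is let go. Leave the two open cells in the rack and do not disturb the timer, forceps and marker.

Things in the scene. Friction and masses are not known exactly. Their poses are not given: they have to be found in the camera images.
- photometer: open cell photometer, fixed: base plate 80 x 236 x 8 mm; black cell block in the middle (46 x 68 mm, top at z = 58 mm); finned lamp at +y (from y = 68 mm on, top z = 70 mm; thin barrel before it, top z = 60 mm); grey detector head with display at -y (70 x 60 mm, y = -53 to -113 mm, top z = 70 mm). Origin: middle of its underside; x across the slot (display faces -x), y along beam and slot, z up
- slot_mouth (a point): centre of the slot's mouth in the top face of the block, 58 mm above the worktop, right above the photometer's origin; axes as the photometer's. The slot is 15.5 mm wide in x, 45.5 mm long in y and 22 mm deep to the lift when that is fully down; 2.5 mm chamfer round the mouth
- beam (a point): middle of the light path in the slot: 7 mm below the block's top, 15 mm above the lift's top when that is fully down; the beam runs along y; axes as the photometer's
- lift (a joint): sprung lift, the plate at the bottom of the slot: 0 = up (12 mm below the block's top; it always starts there), 0.010 m = fully down on its stop (22 mm below the top). Its spring pushes up with 2 N at the top and 5 N fully down; it has no latch
- cover (a joint): dust cover, steel plate 38 x 66 x 3.5 mm on the block (top face at z = 62.5 mm) that swings level about an upright screw: 0 = closed over the slot, 1.7 rad = fully open on its stop, over the lamp's barrel; opens anticlockwise seen from above, turns easily, stays where it is left; starts shut or nearly so
- cover_knob (a point): middle of the cover's upright round knob, 12 mm in diameter, from z = 62.5 to 82.5 mm (this point is 10 mm above the plate); it goes round with the cover, on a circle of 53 mm about the pivot
- cover_pivot (a point): the cover's pivot, on the underside of the plate 59 mm above the worktop, at x = -17 mm, y = +29 mm in the photometer's frame
- cell_rack: grey plastic rack, fixed to the worktop: 40 x 190 x 22 mm, long along its y, with three slots in a row end to end, 60 mm apart, each 15.5 x 45.5 mm and 16 mm deep (slot floor 6 mm above the worktop); origin: middle of its underside, on the worktop
- ref_cell: reference cell: glass, 12.5 (x) x 42.5 (y) x 45 mm high, with a round white stopper 11 mm in diameter standing 13 mm above the middle of the glass; 50 g; the only cell with a stopper. Upright in one of the rack's slots (underside 6 mm above the worktop), long way along the rack; origin: centre of its underside. Broad sides (normal to x) frosted, narrow ends (normal to y) clear windows
- ref_cell_optic (a point): point inside the reference cell, on its centre line 15 mm above its underside, where the beam should pass; axes as the cell's
- ref_cell_side_a: frosted broad side of the reference cell facing the cell's +x: 38.5 mm long, 45 mm high, 2 mm thick; origin at the middle of its lower edge
- ref_cell_side_b: frosted broad side of the reference cell facing the cell's -x: 38.5 mm long, 45 mm high, 2 mm thick; origin at the middle of its lower edge
- ref_cell_windows: the two clear end windows of the reference cell, each 12.5 mm wide, 2 mm thick and 45 mm high, their outer faces at y = +21.25 and -21.25 mm; origin and axes as the cell's
- blank_cell_1: open empty cell of the same glass, 12.5 x 42.5 x 45 mm, without stopper, in another slot of the rack; stays there; origin: centre of its underside
- blank_cell_2: a second open empty cell like it, in the remaining slot of the rack; stays there; origin: centre of its underside
- timer: bench timer 68 x 62 x 18 mm lying on the worktop; stays there; origin: centre of its underside
- forceps: steel forceps 137 mm long, 5 mm thick, lying on the worktop; stay there; origin: centre of the underside
- marker: felt marker 128 mm long, 13 mm thick, lying on the worktop; stays there; origin: centre of the underside

How it is judged (in metres and radians):
On the way, in this order (a step that is already met when the one before it is completed fails the run):
1. the dust cover is swung fully open (value of joint cover above 1.5 rad), for 0.2 s.
2. the reference cell is gripped by both frosted sides and lifted clear of the rack (contact force between the fingers and ref_cell_side_a above 1.5 N and contact force between the fingers and ref_cell_side_b above 1.5 N and z of ref_cell in the frame of cell_rack above 0.035 m and contact force between ref_cell and cell_rack below 0.05 N), for 0.2 s.
At the end, for the whole second after the job is handed in: Cover open over 1.45 rad; stoppered cell upright in the slot (tilt and turn under 0.1 rad, optic point within 4 mm sideways, 5 mm in all, of the beam), lift pressed at least 8.2 mm; each frosted side gripped with over 1.5 N; all cells still, the open ones in their slots (moved under 15 mm) (value of joint cover above 1.45 rad and value of joint lift above 0.0082 m and distance between ref_cell_optic and beam below 0.005 m and horizontal distance between ref_cell_optic and beam below 0.004 m and angle between the y axis of ref_cell and the y axis of photometer, either way round below 0.1 rad and angle between ref_cell's own z axis and vertical below 0.1 rad and contact force between the fingers and ref_cell_side_a above 1.5 N and contact force between the fingers and ref_cell_side_b above 1.5 N and linear speed of each of ref_cell, blank_cell_1, blank_cell_2 below 0.02 m/s and distance of each of blank_cell_1, blank_cell_2 from where it was at the start of the episode below 0.015 m); the arm keeps its last pose, push and grip.
It fails at once if the fingers touch the clear windows of the reference cell (contact force between the fingers and ref_cell_windows above 0.5 N).
It fails at once if an open cell is disturbed (moved more than 15 mm) (distance of any of blank_cell_1, blank_cell_2 from where it was at the start of the episode above 0.015 m).
It fails at once if the timer, forceps or marker is pushed more than 20 mm (distance of any of timer, forceps, marker from where it was at the start of the episode above 0.02 m).
It also fails if it takes over 51 s, if anything falls off the work surface, if the arm or the gripper's body presses on something with over 40 N, if the wrist force passes 120 N, or if a joint passes its speed limit or range.

ROBOT

A 6-joint arm with a two-finger parallel gripper is mounted at the origin on the work surface; the furniture and walls round the work are solid. World frame = base frame: x ahead of the robot, y to its left, z up, the work surface at z = 0. Lengths are in m, angles in degrees, forces in N, time in s.
With the tool pointing down it reaches from about 0.25 to 0.725 m from the base axis. Payload 9.7 kg.
Tool frame: the origin (TCP) lies midway between the tips of the shut fingers; the grasp point (between the pads) lies 19 mm behind it; z points along the fingers, y is the line along which they close (so a half turn about z gives the same grasp; the last joint's range is limited). The gripper opens to 85 mm and grips with 20 to 120 N. Pads are 22 mm wide; open, the fingers measure 114 mm over their backs; the gripper's body (76 mm by 85 mm) begins 54 mm behind the grasp point. The pads swing forward as they close: fully open they stand 13 mm farther back than shut.
Start: joints at [72.995, 4.979, 10.078, 95.1, 0, 90], TCP at [0.161, 0.526, 0.231] pointing down, gripper open.
Joint ranges: [-179.16, 179.16], [-48.56, 103.87], [-65.8, 70.77], [-126.05, 130.52], [-82.76, 87.17], [-180, 180]. Speed limits (degrees/s): [127.2, 127.2, 147.25, 180, 180, 180].

INTERFACE

Orientations are given as [roll, pitch, yaw] about the fixed x, y, z axes, in that order (R = Rz(yaw) Ry(pitch) Rx(roll)).
In Python, from workcell import * gives the robot as it stands.
- The arm moves only by the tool servo_tool, never from a script. Its argument "moves" is a list of rows, each a list of 4 numbers: the shift along the world's x, y, z in cm, then the turn about the world's z in rad. A call has 1 to 20 rows; each row is the pose to reach, as a shift and turn from the pose commanded when the call began; what a row does not reach only later rows make up. A row lasts 1/12 s, in which the tool goes at most 41.7 mm and 7.16 degrees, less where a joint would pass 70% of its speed; a pose out of reach is approached as far as the arm can. A call with a gripper value outside its range is refused whole. "claw" is the closure, from 0 (fully open) to 1 (shut), set as the call begins (left out, the last holds). The fingers move at their own pace and stop on an object; "force" is the grip in N (left out, the last holds). Time passes only in rows, so rows that repeat a pose let the fingers close. It gives the time, the measured TCP pose, the force, the opening and the grip force at its end, in the units of the state.
- get_obs(): the state, without advancing time (a new reading comes with each control period).
- camera(name): name is "scene" or "top" or "wrist"; returns the picture (400x640x3 uint8, red, green, blue); there is no depth.
- get_calibration(name): a dict with "fx", "fy", "cx", "cy" (pixels), "rvec" (rotation vector, rad) and "tvec" (3), from world to camera coordinates, as OpenCV has them; the wrist camera has in their place "tool_from_camera" (4x4, takes a point from camera to tool coordinates, whose origin is the TCP and whose axes are the flange's). Camera axes: x right, y down, z forward; pixel columns grow to the right and rows downward; lengths in m; the calibration is good to about 2 mm. The wrist camera is an equidistant fisheye: a pixel r from the principal point sees the ray r / f radians off the axis. A picture is of the moment at which its call begins: read the wrist's pose just before it. get_calibration takes no time and is no camera call.
- job_done(): hands the job in; it is judged then, once.
The state is a dict: "time": time; "q": joint angles; "qd": joint speeds; "joint_efforts": joint torques, N m; "ee_pos": TCP position; "tcp_rot": TCP orientation; "wrist_force": force on the tool from outside, world axes, zero at the start; "torque": the same for the moment, N m; "opening": finger opening in m; "grasp_force": force on a finger pad.
Only numpy, scipy, OpenCV 4.12 (cv2) and the standard library are available. Lean on these libraries where they do the work, as an engineer would, in place of code of your own. Each camera call takes 0.05 s, during which the arm holds its last target. There are 200 camera calls.

## Working session

There is one attempt and no reset: what is moved stays moved. The work goes in short steps, Python scripts to look and compute and a tool call to move; the robot and the scene stay as the last step left them, time stands still between calls to the robot, and variables do not carry over. Pictures are saved under pics/ and viewed, at most 10 in all, crops included, and the job is handed in when it is done.

Besides the shell and the picture viewer there is one more tool, called in YAML: its name, and indented under it one key for each argument. servo_tool: Moves the arm, as the interface text tells. Its arguments: {"type":"object","properties":{"moves":{"type":"array","items":{"type":"array","items":{"type":"number"}}},"claw":{"type":"number"},"force":{"type":"number"}},"required":["moves"]}

```bash
mkdir -p pics; ls; python3 - <<'E'
from workcell import *
import cv2
o=get_obs(); print({k:o[k] for k in ('time','ee_pos','tcp_rot','opening','q')})
for n in ('scene','top','wrist'):
    cv2.imwrite(f'pics/{n}0.png',camera(n)[:,:,::-1]); print(n,get_calibration(n))
E
```

```text
pics
{'time': 0.0, 'ee_pos': array([0.16079421, 0.52575172, 0.23055947]), 'tcp_rot': array([-1.79923606e+02,  2.50162252e-04,  1.62994302e+02]), 'opening': 0.08551583794478052, 'q': array([ 7.29945703e+01,  5.01355006e+00,  1.00344462e+01,  9.50972899e+01,
       -2.49804899e-04,  9.00002682e+01])}
scene {'fx': 431.2956540557073, 'fy': 431.2956540557073, 'cx': 318.1980795386685, 'cy': 198.1365007691505, 'rvec': array([ 2.29316205, -0.72767873,  0.29356402]), 'tvec': array([-0.42500424,  0.26102278,  0.87532209])}
top {'fx': 432.2312782634445, 'fy': 432.2312782634445, 'cx': 315.58263013192897, 'cy': 202.8975503698822, 'rvec': array([ 2.0545533 , -2.16357327,  0.2293437 ]), 'tvec': array([0.01295019, 0.51950811, 1.25056351])}
wrist {'fx': 309.70691628693146, 'fy': 309.70691628693146, 'cx': 317.2871381680844, 'cy': 204.1345722071694, 'tool_from_camera': array([[-3.02433710e-04, -9.65290746e-01, -2.61177497e-01,
         6.78038588e-02],
       [ 9.99999934e-01, -3.43983294e-04,  1.13371941e-04,
         3.31299719e-04],
       [-1.99277582e-04, -2.61177445e-01,  9.65290786e-01,
        -1.43339160e-01],
       [ 0.00000000e+00,  0.00000000e+00,  0.00000000e+00,
         1.00000000e+00]])}
```

View pics/top0.png

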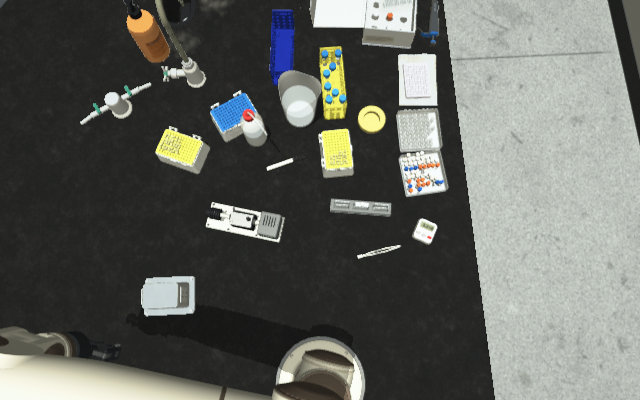

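View pics/scene0.png

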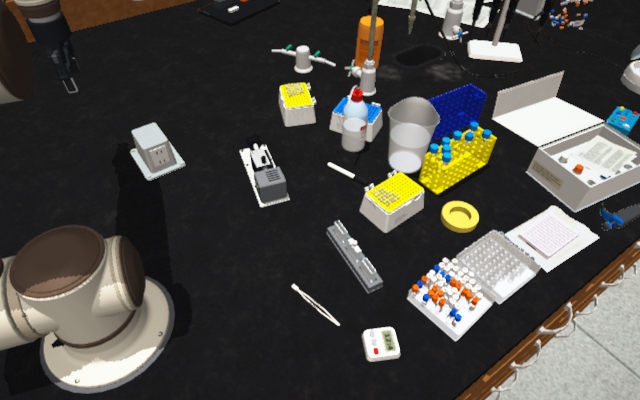

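The top view shows the photometer around (245,222) with its detector at right (270,224), and the rack around (361,207). The scene view shows them at (265,180) and (353,255). Next I get rough positions, then look closer with the wrist camera.

```bash
cat > h.py <<'E'
import numpy as np, cv2
from workcell import *
from scipy.spatial.transform import Rotation as R
def ray(name,uv,pose=None,cal=None):
    """camera centre and unit ray(s), world; pose=(ee_pos,tcp_rot) for wrist"""
    c=cal or get_calibration(name); uv=np.atleast_2d(np.array(uv,float))
    a=(uv-[c['cx'],c['cy']])/[c['fx'],c['fy']]
    if name=='wrist':
        r=np.linalg.norm(a,axis=1,keepdims=True)+1e-12
        d=np.hstack([a/r*np.sin(r),np.cos(r)]); T=c['tool_from_camera']
        W=R.from_euler('xyz',pose[1],degrees=True).as_matrix()
        return W@T[:3,3]+pose[0], d@(W@T[:3,:3]).T
    M=R.from_rotvec(c['rvec']).as_matrix()
    d=np.hstack([a,np.ones((len(a),1))])@M
    return -M.T@c['tvec'], d/np.linalg.norm(d,axis=1,keepdims=True)
def onz(name,uv,z,pose=None):
    o,d=ray(name,uv,pose); return o+d*((z-o[2])/d[:,2:])
def tri(rays):
    A=np.zeros((3,3));b=np.zeros(3)
    for o,d in rays:
        P=np.eye(3)-np.outer(d,d);A+=P;b+=P@o
    x=np.linalg.solve(A,b); return x,[np.linalg.norm((np.eye(3)-np.outer(d,d))@(x-o)) for o,d in rays]
E
python3 - <<'E'
from h import *
print(onz('top',[[245,222],[208,213],[283,232]],.03).round(3))
print(onz('top',[[361,207],[331,204],[391,211]],.02).round(3))
print(onz('top',[[378,252],[425,231],[280,164]],.0).round(3))
t=cv2.imread('pics/top0.png')[180:260,190:410]; cv2.imwrite('pics/top0c.png',cv2.resize(t,None,fx=3.6,fy=3.6,interpolation=cv2.INTER_CUBIC))
E
```

```text
[[0.477 0.204 0.03 ]
 [0.511 0.317 0.03 ]
 [0.44  0.089 0.03 ]]
[[ 0.507 -0.154  0.02 ]
 [ 0.521 -0.062  0.02 ]
 [ 0.49  -0.246  0.02 ]]
[[ 0.367 -0.198  0.   ]
 [ 0.425 -0.349  0.   ]
 [ 0.665  0.093  0.   ]]
```

View pics/top0c.png

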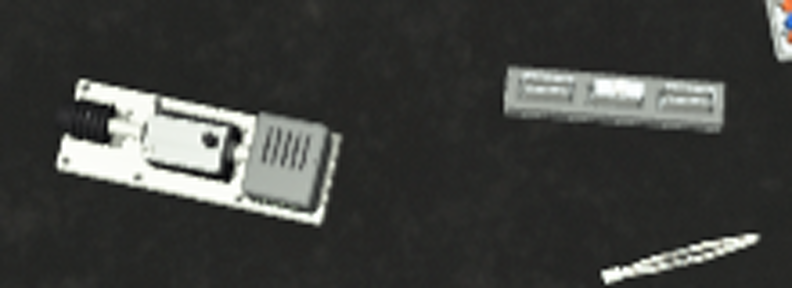

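The crop shows the stoppered cell in the rack's middle slot (618,90). The cover is shut, with its knob at (210,140) on the detector side.

servo_tool:
  moves:
    - [3,-3,0,-0.1]
    - [6,-6,0,-0.2]
    - [9,-9,0,-0.3]
    - [12,-12,0,-0.4]
    - [15,-15,0,-0.5]
    - [18,-18,0,-0.6]
    - [21,-21,0,-0.7]
    - [24,-24,0,-0.8]
    - [27,-27,0,-0.9]
    - [30,-30,-1,-1.0]
    - [32,-32,-3,-1.05]
    - [32,-32,-4,-1.05]
    - [32,-32,-4,-1.05]

```text
time: 1.23
ee_pos: [0.4808, 0.204, 0.1882]
tcp_rot: [-179.7, 0.0, 102.6]
wrist_force: [-0.3, -0.0, -1.0]
opening: 0.0857
grasp_force: 0.0
```

```bash
python3 - <<'E'
from h import *
o=get_obs(); print(o['time'],o['ee_pos'],o['tcp_rot'],o['q'])
np.save('p1.npy',[o['ee_pos'],o['tcp_rot']]); cv2.imwrite('pics/w1.png',camera('wrist')[:,:,::-1])
E
```

```text
1.2333 [0.48083138 0.20401359 0.18817699] [-1.79733807e+02  4.74019657e-02  1.02646448e+02] [2.29905561e+01 7.69344797e-01 9.14041517e-01 9.04150750e+01
 1.16633908e-03 1.00344216e+02]
```

View pics/w1.png

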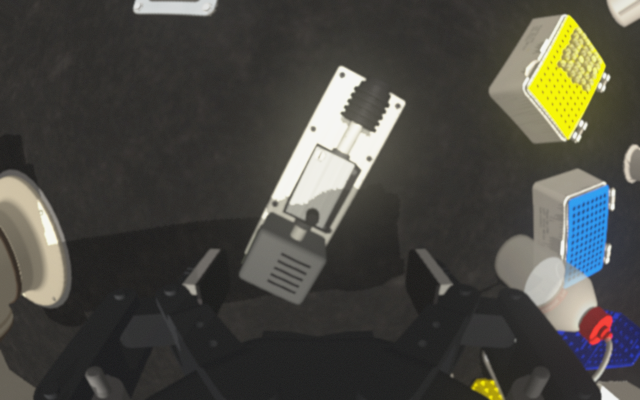

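The wrist view shows the knob at (312,214). The far plate corners are at (341,66) and (406,102), and the detector's left plate corner is near (245,252). I take a second, lower view.

servo_tool:
  moves:
    - [1,3,-2,0]
    - [2,5,-4,0]
    - [2,5,-4,0]
    - [2,5,-4,0]

```text
time: 1.62
ee_pos: [0.4997, 0.2575, 0.151]
tcp_rot: [-179.9, 0.0, 103.0]
wrist_force: [-0.6, 0.2, -0.6]
opening: 0.0853
grasp_force: 0.0
```

```bash
python3 - <<'E'
from h import *
o=get_obs(); print(o['time'],o['ee_pos'],o['tcp_rot'])
np.save('p2.npy',[o['ee_pos'],o['tcp_rot']]); cv2.imwrite('pics/w2.png',camera('wrist')[:,:,::-1])
a=cv2.imread('pics/w1.png')[50:320,210:430]; b=cv2.imread('pics/w2.png')[40:400,200:480]
a=cv2.resize(a,None,fx=2.2,fy=2.2); b=cv2.resize(b,None,fx=1.65,fy=1.65)
h=max(a.shape[0],b.shape[0]); f=lambda m: cv2.copyMakeBorder(m,0,h-m.shape[0],0,0,cv2.BORDER_CONSTANT)
m=np.hstack([f(a)[:,:400],f(b)[:,:400]]);m=m[:600]; print(m.shape); cv2.imwrite('pics/w12.png',cv2.convertScaleAbs(m,alpha=1.3,beta=20)); 
E
```

```text
1.6167 [0.49968109 0.25754901 0.15098461] [-1.79905437e+02  2.03862923e-02  1.03038644e+02]
(594, 800, 3)
```

View pics/w12.png

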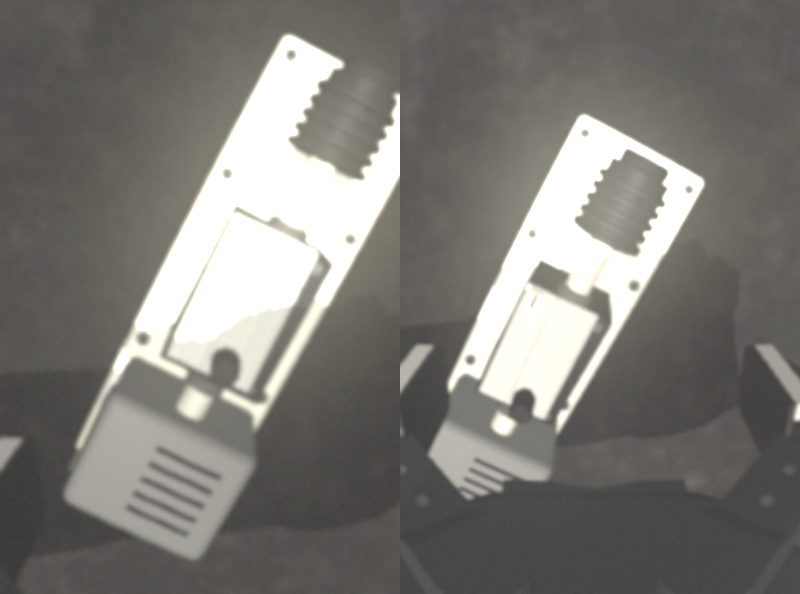

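```bash
python3 - <<'E'
from h import *
p1,p2=np.load('p1.npy'),np.load('p2.npy')
pts={'knob':([312,214.5],[274.5,284]),'covL':([317.7,144.5],[278.8,211.5]),'covR':([356.4,164.5],[321,232.7]),'plateL':([340.5,65.5],[309,109])}
for k,(a,b) in pts.items():
    (o1,d1),(o2,d2)=ray('wrist',a,p1),ray('wrist',b,p2); x,e=tri([(o1,d1[0]),(o2,d2[0])]); print(k,x.round(4),np.round(e,4))
for n,p,box in (('w1',p1,(240,420,60,250)),('w2',p2,(215,400,105,300))):
    im=cv2.cvtColor(cv2.imread(f'pics/{n}.png'),cv2.COLOR_BGR2GRAY)
    m=np.zeros_like(im); x0,x1,y0,y1=box; m[y0-10:y1,x0:x1]=(im[y0-10:y1,x0:x1]>130)*255
    m=cv2.morphologyEx(m,cv2.MORPH_OPEN,np.ones((3,3)))
    c=max(cv2.findContours(m,0,1)[0],key=cv2.contourArea); h=cv2.convexHull(c)
    q=cv2.approxPolyDP(h,5,True)[:,0]; w=onz('wrist',q,.008,p)
    print(n,[(tuple(a),tuple(b.round(4)[:2])) for a,b in zip(q.tolist(),w)])
E
```

```text
knob [0.4773 0.1909 0.0741] [0.0003 0.0003]
covL [0.4691 0.2506 0.0674] [0.0003 0.0003]
covR [0.5048 0.2415 0.0688] [0. 0.]
plateL [0.4735 0.3326 0.0112] [0.0006 0.0006]
w1 [((404, 100), (np.float64(0.5474), np.float64(0.3145))), ((334, 230), (np.float64(0.5078), np.float64(0.1586))), ((259, 224), (np.float64(0.4246), np.float64(0.1468))), ((339, 66), (np.float64(0.4727), np.float64(0.3321)))]
w2 [((312, 109), (np.float64(0.4755), np.float64(0.3335))), ((383, 153), (np.float64(0.5493), np.float64(0.3095))), ((295, 298), (np.float64(0.5006), np.float64(0.1392))), ((229, 272), (np.float64(0.4255), np.float64(0.1527)))]
```

servo_tool:
  claw: 0.65
  moves:
    - [-1,-3,-1,-0.05]
    - [-2.2,-6.7,-2,-0.1]
    - [-2.2,-6.7,-4,-0.1]
    - [-2.2,-6.7,-4,-0.1]
    - [-2.2,-6.7,-4,-0.1]
    - [-2.2,-6.7,-4,-0.1]

```text
time: 2.17
ee_pos: [0.4793, 0.1896, 0.1132]
tcp_rot: [179.9, -0.0, 97.2]
wrist_force: [0.0, -0.2, 0.9]
opening: 0.0298
grasp_force: 0.0
```

```bash
python3 - <<'E'
from h import *
o=get_obs(); print(o['time'],o['ee_pos'],o['tcp_rot'],o['opening'])
np.save('p3.npy',[o['ee_pos'],o['tcp_rot']]); im=camera('wrist')[:,:,::-1].copy(); cv2.imwrite('pics/w3.png',im)
cv2.imwrite('pics/w3c.png',cv2.resize(im[120:400,140:500],None,fx=2,fy=2))
E
```

```text
2.1667 [0.47934642 0.18960695 0.113202  ] [ 1.79875749e+02 -3.82925630e-02  9.71524840e+01] 0.029842395321577734
```

View pics/w3c.png

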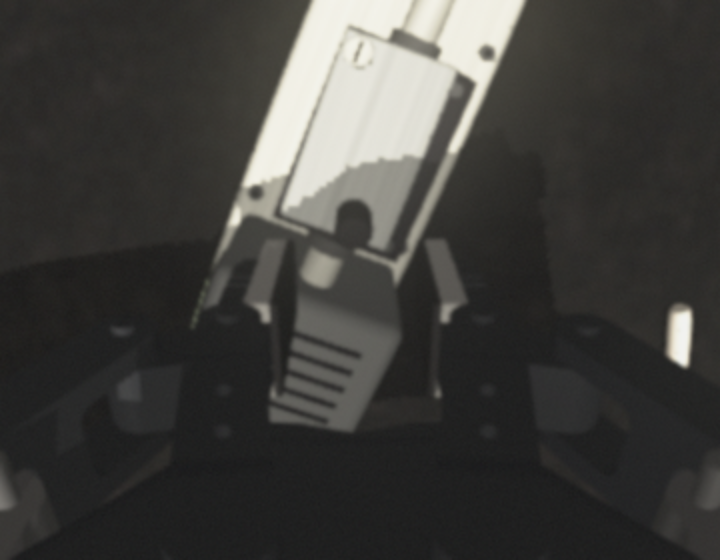

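The crop shows the pivot screw at (358,52), which is full-frame (319,146). The knob's top is near (355,226), full-frame (317.5,233), between the two fingers.

```bash
python3 - <<'E'
from h import *
p=np.load('p3.npy'); p1,p2=np.load('p1.npy'),np.load('p2.npy')
P=onz('wrist',[319,146],.063,p)[0]; K=onz('wrist',[317.5,233],.0825,p)[0]
d=(K-P)[:2]; print(P,K,np.hypot(*d),np.degrees(np.arctan2(d[1],d[0])))
r=[(o,d[0]) for o,d in (ray('wrist',[312,215.5],p1),ray('wrist',[274.5,285.5],p2),ray('wrist',[317.5,233],p))]; print(tri(r))
# cover edges -> yaw
for q in ([[316,134],[278.5,227.5]],[[377,157],[344,246]]):
    w=onz('wrist',q,.0625,p); e=w[0]-w[1]; print(np.degrees(np.arctan2(e[1],e[0])))
E
```

```text
[0.47249943 0.24140922 0.063     ] [0.47775033 0.19150434 0.0825    ] 0.050180363639430736 -83.99353836918432
(array([0.47769317, 0.18949355, 0.07476848]), [np.float64(0.0008452179870406313), np.float64(0.00019178994037429744), np.float64(0.0008977378499557971)])
74.88330332949549
78.99596526651206
```

servo_tool:
  moves:
    - [-0.15,0,-1.5,0]
    - [-0.15,0,-3,0]
    - [-0.15,0,-4.2,0]
    - [-0.15,0,-4.2,0]
    - [-0.15,0,-4.2,0]

```text
time: 2.63
ee_pos: [0.4772, 0.1893, 0.0694]
tcp_rot: [-180.0, 0.0, 97.1]
wrist_force: [0.1, 0.8, -0.2]
opening: 0.0299
grasp_force: 0.0
```

servo_tool:
  claw: 0.8
  moves:
    - [0,0,0,0]
    - [0,0,0,0]
    - [0,0,0,0]
    - [0,0,0,0]
    - [0,0,0,0]

```text
time: 3.05
ee_pos: [0.4775, 0.189, 0.0696]
tcp_rot: [180.0, -0.0, 97.1]
wrist_force: [-0.1, -0.5, 0.6]
opening: 0.0173
grasp_force: 0.0
```

servo_tool:
  moves:
    - [0.45,0.05,0,0.09]
    - [0.91,0.18,0,0.175]
    - [1.35,0.33,0,0.26]
    - [1.77,0.51,0,0.35]
    - [2.18,0.73,0,0.44]
    - [2.57,0.98,0,0.52]
    - [2.93,1.27,0,0.61]
    - [3.26,1.59,0,0.7]
    - [3.56,1.94,0,0.79]
    - [3.84,2.31,0,0.87]
    - [4.08,2.7,0,0.96]
    - [4.29,3.11,0,1.05]
    - [4.46,3.54,0,1.13]
    - [4.59,3.99,0,1.22]
    - [4.68,4.44,0,1.31]
    - [4.74,4.9,0,1.4]
    - [4.75,5.36,0,1.48]
    - [4.72,5.82,0,1.57]
    - [4.66,6.2,0,1.64]
    - [4.59,6.55,0,1.7]

```text
time: 4.72
ee_pos: [0.5235, 0.2544, 0.0694]
tcp_rot: [-180.0, 0.0, -165.3]
wrist_force: [1.7, -11.4, 0.7]
opening: 0.0173
grasp_force: 5.9
```

servo_tool:
  moves:
    - [-0.05,0.2,0,0]
    - [-0.1,0.35,0,0]
    - [-0.1,0.35,0,0]
    - [-0.1,0.35,0,0]

```text
time: 5.05
ee_pos: [0.5234, 0.2547, 0.0694]
tcp_rot: [-179.6, 0.0, -165.6]
wrist_force: [4.8, -16.8, 2.1]
opening: 0.0171
grasp_force: 8.9
```

servo_tool:
  claw: 0.6
  moves:
    - [0,-0.4,0,0]
    - [0,-0.4,0,0]
    - [0,-0.4,0.5,0]
    - [0,-0.4,2,0]
    - [-1,-1,4,-0.1]
    - [-2,-2,6,-0.2]
    - [-3,-4,8,-0.3]
    - [-4.3,-5.5,9,-0.4]
    - [-4.3,-5.5,9,-0.5]
    - [-4.3,-5.5,9,-0.62]
    - [-4.3,-5.5,9,-0.74]
    - [-4.3,-5.5,9,-0.86]
    - [-4.3,-5.5,9,-0.98]
    - [-4.3,-5.5,9,-1.1]
    - [-4.3,-5.5,9,-1.22]
    - [-4.3,-5.5,9,-1.34]
    - [-4.3,-5.5,9,-1.46]
    - [-4.3,-5.5,9,-1.58]
    - [-4.3,-5.5,9,-1.7]
    - [-4.3,-5.5,9,-1.82]

```text
time: 6.72
ee_pos: [0.4792, 0.2034, 0.1598]
tcp_rot: [180.0, -0.0, 89.9]
wrist_force: [0.8, -1.0, -0.5]
opening: 0.0339
grasp_force: 0.0
```

servo_tool:
  claw: 0
  moves:
    - [0,0,0,-0.12]
    - [0,0,0,-0.24]
    - [0,0,0,-0.27]
    - [0,0,0,-0.27]

```text
time: 7.05
ee_pos: [0.4792, 0.2034, 0.1598]
tcp_rot: [180.0, -0.0, 74.7]
wrist_force: [0.4, -0.2, -0.0]
opening: 0.0806
grasp_force: 0.0
```

```bash
python3 - <<'E'
from h import *
o=get_obs(); print(o['time'],o['ee_pos'],o['tcp_rot'],o['opening'])
np.save('p4.npy',[o['ee_pos'],o['tcp_rot']]); im=camera('wrist')[:,:,::-1].copy(); cv2.imwrite('pics/w4.png',im)
cv2.imwrite('pics/w4c.png',cv2.resize(im[100:340,220:440],None,fx=2.5,fy=2.5,interpolation=cv2.INTER_CUBIC))
E
```

```text
7.05 [0.47919724 0.20339395 0.15979688] [ 1.79987354e+02 -3.62375417e-02  7.47049374e+01] 0.08060245236366405
```

View pics/w4c.png

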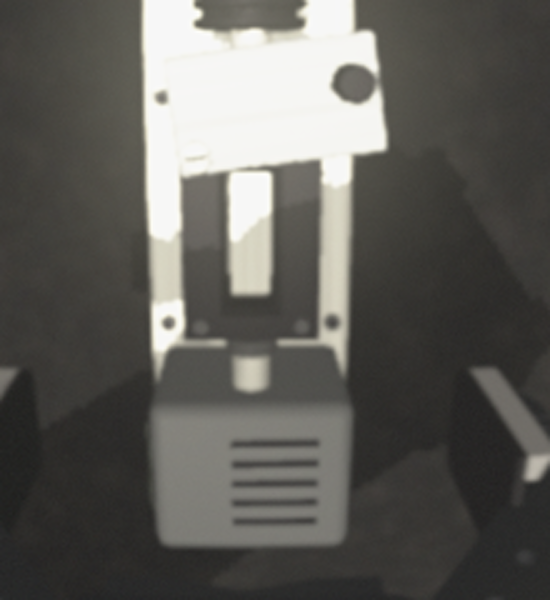

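The crop shows the cover fully open. The bright lift plate sits in the clear slot, spanning x 229–273 and ending at y≈297 in the crop. The block's near edge is at y≈337 and its screws are at (200,327) and (302,327).

```bash
python3 - <<'E'
from h import *
p=np.load('p4.npy'); im=cv2.cvtColor(cv2.imread('pics/w4.png'),cv2.COLOR_BGR2GRAY)
m=np.zeros_like(im); m[172:224,306:335]=(im[172:224,306:335]>110)*255
ys,xs=np.nonzero(m); rows=[(y,xs[ys==y].min(),xs[ys==y].max()+1) for y in range(174,216,2)]; print(rows[::4],ys.max()+1)
L=onz('wrist',[[r[1],r[0]+.5] for r in rows],.046,p); Rr=onz('wrist',[[r[2],r[0]+.5] for r in rows],.046,p)
for e in (L,Rr): print('edge yaw',np.degrees(np.arctan2(*np.polyfit(e[:,1],e[:,0],1)[:1],1)), 'at mean',e.mean(0))
print('width',np.linalg.norm((L-Rr).mean(0)))
E_=onz('wrist',[320.6,ys.max()+1],.046,p)[0]; B=onz('wrist',[320.4,234.8],.058,p)[0]; u=np.array([np.cos(np.radians(75)),np.sin(np.radians(75)),0])
print('liftend',E_,'-> origin',E_+.0225*u,'block edge',B,'-> origin',B+.034*u)
s=onz('wrist',[[300,230.8],[340.8,230.8]],.058,p); print('screws',s)
# lift height check vs top camera not resolvable; det & plate edges yaw
q=onz('wrist',[[279,180],[282,234],[360,180],[360,234]],.008,p); print(q)
E
```

```text
[(174, np.int64(310), np.int64(330)), (182, np.int64(310), np.int64(330)), (190, np.int64(310), np.int64(330)), (198, np.int64(311), np.int64(329)), (206, np.int64(311), np.int64(329)), (214, np.int64(312), np.int64(329))] 219
edge yaw 12.613913223131322 at mean [0.47339517 0.2105362  0.046     ]
edge yaw 16.7155208646401 at mean [0.48887948 0.20629782 0.046     ]
width 0.016053902495936828
liftend [0.47589909 0.18720534 0.046     ] -> origin [0.48172252 0.20893867 0.046     ] block edge [0.47295513 0.17745107 0.058     ] -> origin [0.48175498 0.21029254 0.058     ]
screws [[0.4573189  0.18544704 0.058     ]
 [0.49047795 0.17633983 0.058     ]]
[[0.44444976 0.22435448 0.008     ]
 [0.43087906 0.17009494 0.008     ]
 [0.52056552 0.20353761 0.008     ]
 [0.50777235 0.14895781 0.008     ]]
```

servo_tool:
  moves:
    - [0.3,-4,1,0]
    - [0.6,-8,2,0.02]
    - [0.9,-12,2,0.04]
    - [1.2,-16,2,0.06]
    - [1.5,-20,2,0.08]
    - [1.8,-24,2,0.1]
    - [2.1,-28,2,0.1]
    - [2.4,-32,2,0.1]
    - [2.6,-34,2,0.1]
    - [2.6,-34,2,0.1]
    - [2.6,-34,2,0.1]

```text
time: 8.02
ee_pos: [0.5052, -0.138, 0.1793]
tcp_rot: [-180.0, -0.0, 80.4]
wrist_force: [-0.1, 1.3, 0.2]
opening: 0.0858
grasp_force: 0.0
```

```bash
python3 - <<'E'
from h import *
o=get_obs(); print(o['time'],o['ee_pos'],o['tcp_rot'],o['opening'])
np.save('p5.npy',[o['ee_pos'],o['tcp_rot']]); im=camera('wrist')[:,:,::-1].copy(); cv2.imwrite('pics/w5.png',im)
E
```

```text
8.0167 [ 0.50517667 -0.13796548  0.17928677] [-1.79988521e+02 -1.77085067e-02  8.04406799e+01] 0.0857789419465951
```

servo_tool:
  moves:
    - [-0.4,-2,-1,0]
    - [-0.8,-5,-1,0]
    - [-0.8,-5,-1,0]
    - [-0.8,-5,-1,0]

```text
time: 8.4
ee_pos: [0.4972, -0.1866, 0.1694]
tcp_rot: [-180.0, -0.0, 80.5]
wrist_force: [0.5, -0.8, 0.9]
opening: 0.0853
grasp_force: 0.0
```

```bash
python3 - <<'E'
from h import *
o=get_obs(); print(o['time'],o['ee_pos'],o['tcp_rot'],o['opening'])
np.save('p6.npy',[o['ee_pos'],o['tcp_rot']]); im=camera('wrist')[:,:,::-1].copy(); cv2.imwrite('pics/w6.png',im)
a=cv2.imread('pics/w5.png')[60:360,220:420]
cv2.imwrite('pics/w56.png',cv2.resize(np.hstack([a,im[30:330,220:420]]),None,fx=2,fy=2,interpolation=cv2.INTER_CUBIC))
E
```

```text
8.4 [ 0.49722617 -0.18663727  0.16935478] [-1.79997714e+02 -1.74368250e-02  8.05177303e+01] 0.08534827741804886
```

View pics/w56.png

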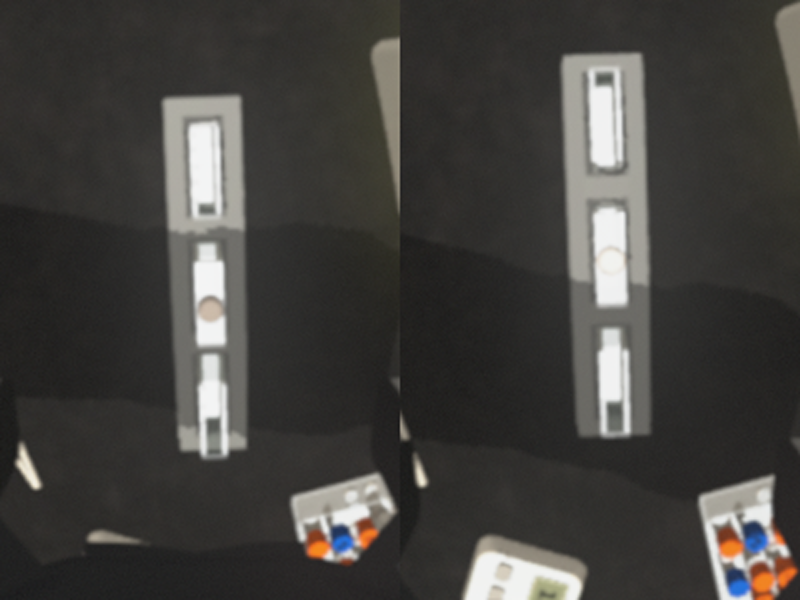

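Both views show the rack and the stopper: (210,309) left, full-frame (325,214.5), and (611,261) right, full-frame (325.5,160.5). The open cells sit in the outer slots.

```bash
python3 - <<'E'
from h import *
p5,p6=np.load('p5.npy'),np.load('p6.npy')
def T(a,b):
    (o1,d1),(o2,d2)=ray('wrist',a,p5),ray('wrist',b,p6); return tri([(o1,d1[0]),(o2,d2[0])])
print('stopper',T([325,214.5],[325.5,160.5]))
print('stop z.064',onz('wrist',[325,214.5],.064,p5),onz('wrist',[325.5,160.5],.064,p6))
f5=lambda c:[220+c[0]/2,60+c[1]/2]; f6=lambda c:[220+(c[0]-400)/2,30+c[1]/2]
C=[]
for a,b in (([163,98],[561,55]),([241,95],[643,53]),([247,448],[650,434]),([180,450],[577,437])):
    a,b=f5(a),f6(b); x,e=T(a,b); C.append((onz('wrist',a,.022,p5)[0],onz('wrist',b,.022,p6)[0])); print(x.round(4),np.round(e,4),[c.round(4)[:2] for c in C[-1]])
for k in (0,1):
    c=[q[k] for q in C]; 
    for i,j in ((0,3),(1,2)):
        d=c[i]-c[j]; print('axis',np.degrees(np.arctan2(d[1],d[0])),np.linalg.norm(d))
    print('centre',sum(c)/4)
E
```

```text
stopper (array([ 0.50788996, -0.1526553 ,  0.05964452]), [np.float64(5.908902333400189e-05), np.float64(5.9089023334158346e-05)])
stop z.064 [[ 0.50794137 -0.15131138  0.064     ]] [[ 0.50792128 -0.15211701  0.064     ]]
[ 0.5015 -0.0564  0.0192] [0.0002 0.0002] [array([ 0.5018, -0.0566]), array([ 0.5014, -0.057 ])]
[ 0.5394 -0.0611  0.017 ] [0.0002 0.0002] [array([ 0.5389, -0.0613]), array([ 0.539 , -0.0622])]
[ 0.5142 -0.2477  0.0215] [0.0002 0.0002] [array([ 0.5144, -0.2475]), array([ 0.5139, -0.2475])]
[ 0.4768 -0.2445  0.0183] [0.0003 0.0003] [array([ 0.4776, -0.2424]), array([ 0.477 , -0.2429])]
axis 82.57383873727017 0.18735117277942112
axis 82.5170468384027 0.18783122873747293
centre [ 0.5081421 -0.1519375  0.022    ]
axis 82.51151238498856 0.18744608360682632
axis 82.28589181912245 0.18700508689997722
centre [ 0.50781302 -0.15237209  0.022     ]
```

servo_tool:
  moves:
    - [0.6,2,0,0.02]
    - [1.1,3.45,-1,0.035]
    - [1.1,3.45,-3,0.035]
    - [1.1,3.45,-5,0.035]
    - [1.1,3.45,-7,0.035]
    - [1.1,3.45,-9,0.035]
    - [1.1,3.45,-10.5,0.035]
    - [1.1,3.45,-12,0.035]
    - [1.1,3.45,-13,0.035]
    - [1.1,3.45,-14,0.035]
    - [1.1,3.45,-14,0.035]
    - [1.1,3.45,-14,0.035]
    - [1.1,3.45,-14,0.035]

```text
time: 9.53
ee_pos: [0.5088, -0.1525, 0.0302]
tcp_rot: [179.9, 0.0, 82.5]
wrist_force: [0.3, -0.4, 0.3]
opening: 0.0853
grasp_force: 0.0
```

servo_tool:
  claw: 1
  force: 30
  moves:
    - [0,0,0,0]
    - [0,0,0,0]
    - [0,0,0,0]
    - [0,0,0,0]
    - [0,0,0,0]
    - [0,0,0,0]
    - [0,0,0,0]
    - [0,0,0,0]
    - [0,0,0,0]
    - [0,0,0,0]
    - [0,0,0,0]
    - [0,0,0,0]

```text
time: 10.53
ee_pos: [0.5082, -0.1525, 0.0292]
tcp_rot: [-180.0, -0.0, 82.5]
wrist_force: [-0.3, 0.7, 0.2]
opening: 0.0116
grasp_force: 35.9
```

servo_tool:
  moves:
    - [0,0,1,0]
    - [0,0,2,0]
    - [0,0,3.5,0]
    - [0,0,5,0]
    - [0,0,6.5,0]
    - [0,0,8,0]
    - [0,0,9.5,0]
    - [0,0,9.5,0]
    - [0,0,9.5,0]
    - [0,0,9.5,0]

```text
time: 11.37
ee_pos: [0.508, -0.1525, 0.1239]
tcp_rot: [-180.0, -0.0, 82.5]
wrist_force: [-0.5, 0.6, -1.1]
opening: 0.0119
grasp_force: 36.0
```

```bash
python3 - <<'E'
from h import *
o=get_obs(); print(o['time'],o['ee_pos'],o['tcp_rot'],o['opening'],o['wrist_force'])
np.save('p7.npy',[o['ee_pos'],o['tcp_rot']]); w=camera('wrist')[:,:,::-1].copy(); cv2.imwrite('pics/w7.png',w)
s=camera('scene')[:,:,::-1].copy(); cv2.imwrite('pics/s7.png',s)
a=cv2.resize(w[120:400,200:440],(400,466)); b=cv2.resize(s[130:310,280:435],(400,466))
cv2.imwrite('pics/ws7.png',np.hstack([a,b]))
E
```

```text
11.3667 [ 0.50804071 -0.15250323  0.12389337] [-1.79975588e+02 -2.85606115e-03  8.24914881e+01] 0.011854346956576696 [-0.54958008  0.59811132 -1.12102732]
```

View pics/ws7.png

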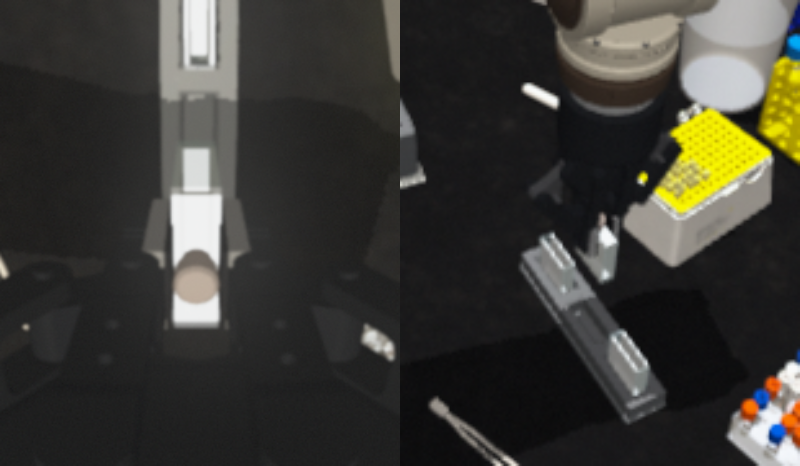

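The cell hangs straight between the pads, with its glass top from y=193 to y=326 and the stopper at (196,284). Next I check its offset from the TCP.

```bash
python3 - <<'E'
from h import *
p=np.load('p7.npy'); M=R.from_euler('xyz',p[1],degrees=True).as_matrix()
z=p[0][2]
for n,q,h in (('far',[317,235.8],.0218),('near',[317,315.6],.0218),('stop',[317.6,290.4],.0348)):
    w=onz('wrist',q,z+h,p)[0]; print(n,w,'tool',M.T@(w-p[0]))
E
```

```text
far [ 0.50877611 -0.13245799  0.14569337] tool [ 0.01997055 -0.00189957 -0.0217982 ]
near [ 0.50340919 -0.17296503  0.14569337] tool [-0.02089047 -0.00192728 -0.02180022]
stop [ 0.50655784 -0.15114746  0.15869337] tool [ 0.00115211 -0.00166214 -0.03479924]
```

```bash
python3 - <<'E'
from h import *
print(get_calibration('wrist'))
p=np.load('p7.npy'); o,d=ray('wrist',[317,235.8],p); M=R.from_euler('xyz',p[1],degrees=True).as_matrix()
print(M, M.T@(o-p[0]), d@M)
E
```

```text
{'fx': 309.70691628693146, 'fy': 309.70691628693146, 'cx': 317.2871381680844, 'cy': 204.1345722071694, 'tool_from_camera': array([[-3.01918727e-04, -9.65397998e-01, -2.60780780e-01,
         6.65624177e-02],
       [ 9.99999914e-01, -3.66076398e-04,  1.97448295e-04,
        -1.79980601e-03],
       [-2.86081877e-04, -2.60780698e-01,  9.65398025e-01,
        -1.43335936e-01],
       [ 0.00000000e+00,  0.00000000e+00,  0.00000000e+00,
         1.00000000e+00]])}
[[ 1.30673481e-01  9.91425372e-01 -4.15910216e-04]
 [ 9.91425458e-01 -1.30673448e-01  1.05097263e-04]
 [ 4.98476708e-05 -4.26077402e-04 -9.99999908e-01]] [ 0.06656242 -0.00179981 -0.14333594] [[-3.57952006e-01 -7.66460569e-04  9.33739671e-01]]
```

```bash
for i in 1 2; do python3 - <<'E'
from h import *
for _ in range(2): print(get_calibration('wrist')['tool_from_camera'][:3,3], get_calibration('top')['tvec'])
p=np.load('p4.npy'); pk=np.load('p7.npy'); c=get_calibration('wrist')
for t in (c['tool_from_camera'][:3,3].copy(),np.array([.0678,.00033,-.14334]),np.array([.0665,0.0001,-.14334])):
    c['tool_from_camera'][:3,3]=t
    f=lambda uv,z,p:(lambda o,d:o+d[0]*((z-o[2])/d[0][2]))(*ray('wrist',uv,p,c))
    u=np.array([np.cos(np.radians(75.2)),np.sin(np.radians(75.2)),0])
    print(t,f([320.6,219],.046,p)+.0225*u, f([320.4,234.8],.058,p)+.034*u)
E
done
```

```text
[ 0.06656242 -0.00179981 -0.14333594] [0.01295019 0.51950811 1.25056351]
[ 0.06656242 -0.00179981 -0.14333594] [0.01295019 0.51950811 1.25056351]
[ 0.06656242 -0.00179981 -0.14333594] [0.48177968 0.20916668 0.046     ] [0.48177317 0.21053122 0.058     ]
[ 0.0678   0.00033 -0.14334] [0.48416012 0.20979694 0.046     ] [0.48415352 0.21116119 0.058     ]
[ 6.6500e-02  1.0000e-04 -1.4334e-01] [0.48359541 0.20860393 0.046     ] [0.48358882 0.20996823 0.058     ]
[ 0.06656242 -0.00179981 -0.14333594] [0.01295019 0.51950811 1.25056351]
[ 0.06656242 -0.00179981 -0.14333594] [0.01295019 0.51950811 1.25056351]
[ 0.06656242 -0.00179981 -0.14333594] [0.48177968 0.20916668 0.046     ] [0.48177317 0.21053122 0.058     ]
[ 0.0678   0.00033 -0.14334] [0.48416012 0.20979694 0.046     ] [0.48415352 0.21116119 0.058     ]
[ 6.6500e-02  1.0000e-04 -1.4334e-01] [0.48359541 0.20860393 0.046     ] [0.48358882 0.20996823 0.058     ]
```

servo_tool:
  moves:
    - [-0.2,3,1,0]
    - [-0.5,7,1,-0.02]
    - [-0.8,11,1,-0.04]
    - [-1.1,15,1,-0.06]
    - [-1.4,19,1,-0.08]
    - [-1.7,23,1,-0.1]
    - [-2.0,27,1,-0.12]
    - [-2.2,31,1,-0.127]
    - [-2.35,34,1,-0.127]
    - [-2.45,36.2,0,-0.127]
    - [-2.45,36.2,-1,-0.127]
    - [-2.45,36.2,-1,-0.127]
    - [-2.45,36.2,-1,-0.127]
    - [-2.45,36.2,-1,-0.127]

```text
time: 12.63
ee_pos: [0.4837, 0.2085, 0.1143]
tcp_rot: [-180.0, 0.0, 75.2]
wrist_force: [-0.1, -0.7, -0.4]
opening: 0.0117
grasp_force: 36.0
```

```bash
python3 - <<'E'
from h import *
o=get_obs(); print(o['time'],o['ee_pos'],o['tcp_rot'],o['opening'],o['wrist_force'])
np.save('p8.npy',[o['ee_pos'],o['tcp_rot']]); w=camera('wrist')[:,:,::-1].copy(); cv2.imwrite('pics/w8.png',w)
s=camera('scene')[:,:,::-1].copy(); cv2.imwrite('pics/s8.png',s)
a=cv2.resize(w[100:400,220:420],(400,600)); b=cv2.resize(s[100:235,215:305],(400,600))
cv2.imwrite('pics/ws8.png',np.hstack([a,b]))
E
```

```text
12.6333 [0.48374367 0.20854324 0.11429031] [-1.79980464e+02  2.84303842e-02  7.51617301e+01] 0.011665463744646306 [-0.13935055 -0.67146399 -0.43167644]
```

View pics/ws8.png

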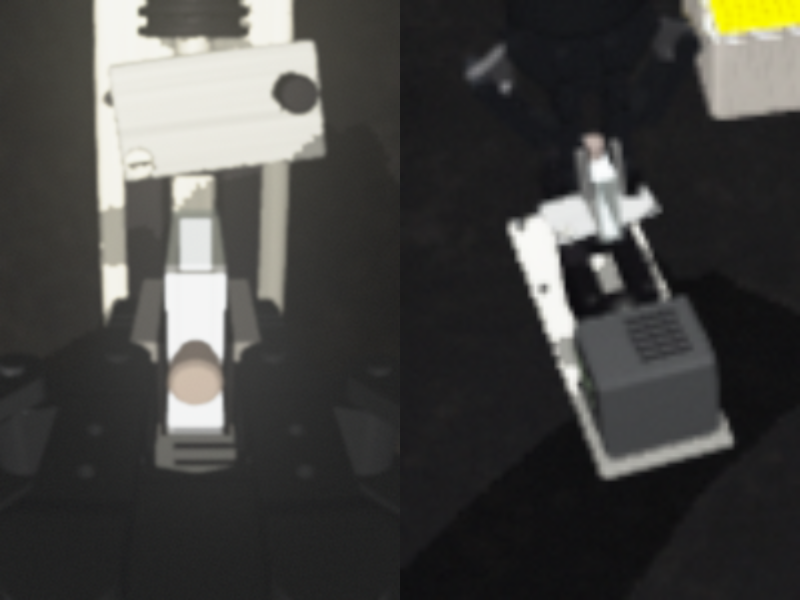

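The cell (x=195) lines up with the slot (x≈193), and the cover stays open. I lower it in stages.

servo_tool:
  moves:
    - [0,0.1,-1,0]
    - [0,0.1,-2,0]
    - [0,0.1,-2.7,0]
    - [0,0.1,-3.2,0]
    - [0,0.1,-3.6,0]
    - [0,0.1,-4.0,0]
    - [0,0.1,-4.2,0]
    - [0,0.1,-4.2,0]
    - [0,0.1,-4.2,0]

```text
time: 13.48
ee_pos: [0.4837, 0.2103, 0.0723]
tcp_rot: [-180.0, 0.0, 75.2]
wrist_force: [-0.9, -3.1, -0.5]
opening: 0.0116
grasp_force: 35.8
```

servo_tool:
  moves:
    - [0,-0.1,-0.2,0]
    - [0,-0.1,-0.4,0]
    - [0,-0.1,-0.6,0]
    - [0,-0.1,-0.8,0]
    - [0,-0.1,-1.0,0]
    - [0,-0.1,-1.0,0]
    - [0,-0.1,-1.0,0]

```text
time: 14.07
ee_pos: [0.484, 0.2096, 0.0625]
tcp_rot: [180.0, -0.0, 75.2]
wrist_force: [1.5, -0.4, 3.5]
opening: 0.0116
grasp_force: 36.5
```

servo_tool:
  moves:
    - [0,0,-0.1,0]
    - [0,0,-0.2,0]
    - [0,0,-0.3,0]
    - [0,0,-0.35,0]
    - [0,0,-0.35,0]
    - [0,0,-0.35,0]

```text
time: 14.57
ee_pos: [0.4841, 0.2096, 0.0592]
tcp_rot: [180.0, -0.0, 75.2]
wrist_force: [1.9, 0.1, 5.2]
opening: 0.012
grasp_force: 36.8
```

servo_tool:
  moves:
    - [0,0,-0.05,0]
    - [0,0,-0.1,0]
    - [0,0,-0.1,0]
    - [0,0,-0.1,0]
    - [0,0,-0.1,0]

```text
time: 14.98
ee_pos: [0.4841, 0.2096, 0.0591]
tcp_rot: [179.9, -0.1, 75.2]
wrist_force: [-1.4, -1.1, 12.5]
opening: 0.0116
grasp_force: 37.9
```

The force step at z = 59.1 mm fits the lift's stop. I check for slip in the grip by tracking the cell's pixels against the previous wrist picture.

```bash
python3 - <<'E'
from h import *
o=get_obs(); w=camera('wrist')[:,:,::-1].copy(); cv2.imwrite('pics/w9.png',w)
a=cv2.imread('pics/w8.png'); t=a[265:318,300:335]
r=cv2.matchTemplate(w[245:338,280:355],t,cv2.TM_CCOEFF_NORMED); _,s,_,l=cv2.minMaxLoc(r); print('shift px',l[0]-20,l[1]-20,s)
c=w[110:190,255:395]; a4=a[110:190,255:395]
g=cv2.cvtColor(w,cv2.COLOR_BGR2GRAY)
print(o['time'],o['ee_pos'],o['wrist_force'],o['grasp_force'])
# knob: dark round blob on the bright cover
m=((g<90)*255).astype(np.uint8); m[:60]=0; m[200:]=0
for k in cv2.findContours(m,cv2.RETR_LIST,1)[0]:
    A=cv2.contourArea(k)
    if 150<A<2000:
        (x,y),rr=cv2.minEnclosingCircle(k)
        if A/(np.pi*rr*rr)>.7:
            print('knob',x,y,rr,onz('wrist',[x,y],.0825,(o['ee_pos'],o['tcp_rot'])))
E
```

```text
shift px 0 0 0.9978118538856506
14.9833 [0.48410923 0.20960589 0.05909981] [-1.41541475 -1.11362312 12.53693591] 37.874624133110046
```

```bash
python3 -c "
from workcell import *
print(job_done())"
```

```text
the job is handed in; nothing more can be done
None
```

I handed the job in at about 15 s with the reference cell still gripped by its frosted sides and held down on the lift's stop. The cover is swung to its stop, and the open cells, timer, forceps and marker were left untouched; no verdict came back.

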